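# Park the captive screw of a water filter and open its cover

## Robot

A 6-joint arm with a two-finger parallel gripper is mounted at the origin on a cart in front of the work surface, level with it; the furniture and walls round the work are solid. World frame = base frame: x ahead of the robot, y to its left, z up, the work surface at z = 0. Lengths are in m, angles in rad, forces in N, time in s.
With the tool pointing down it reaches from about 0.3 to 0.875 m from the base axis. Payload 6.4 kg.
Tool frame: the origin (TCP) lies between the finger pads; the fingertips stand 14 mm ahead of it and the grasp point (between the pads) lies 5 mm behind it; z points along the fingers, y is the direction in which the jaws open and shut (so a half turn about z gives the same grasp; the last joint's range is limited). The gripper opens to 85 mm and grips with 20 to 120 N. Pads are 22 mm wide; open, the fingers measure 114 mm over their backs; the gripper's body (76 mm by 85 mm) begins 54 mm behind the grasp point. The pads swing forward as they close: fully open they stand 13 mm farther back than shut.
Start: joints at [-1.413, 0.181, 1.607, -0, 1.354, -0.206], TCP at [0.205, -0.537, 0.245] pointing down, gripper open.
Joint ranges: [-2.99, 2.99], [-0.89, 2.07], [0.3, 2.58], [-1.14, 4.28], [0, 2.63], [-3.12, 3.12]. Speed limits (rad/s): [2.57, 2.57, 3.01, 3.14, 3.14, 3.14].

## Interface

Orientations are given as a 3x3 rotation matrix whose columns are the frame's x, y, z axes.
In Python, from station import read_state, capture, camera_info, robot gives the robot as it stands. The module is installed in compiled form; this text tells all that it offers.
- The arm moves only by the tool apply_moves, never from a script. Its arguments are lists of equal length, an entry for each row: "delta_rot": the turn, a rotation vector about the world's x, y, z in rad, a list of three; "travel": the shift along the world's x, y, z in cm, a list of three; "grip": the opening, from 0 (shut) to 1 (fully open). A call has 1 to 8 rows; each row is the pose to reach, as a shift and turn from the pose commanded when the call began; what a row does not reach only later rows make up. A row lasts 1/10 s, in which the tool goes at most 50 mm and 8.59 degrees, less where a joint would pass 70% of its speed; a pose out of reach is approached as far as the arm can. A call with a gripper value outside its range is refused whole. The fingers move at their own pace and stop on an object; "newtons" is the grip in N (left out, the last holds). Time passes only in rows, so rows that repeat a pose let the fingers close. It gives the time, the measured TCP pose, the force and the opening at its end, in the units of the state.
- read_state(): the state, without advancing time (a new reading comes with each control period).
- capture(name): name is "side" or "top"; returns (picture, depth): 420x560x3 uint8, blue, green, red; 420x560 float32, m along the optical axis (not along the pixel's ray), 0 where there is no reading.
- camera_info(name): a dict with "camera_matrix" (3x3 intrinsics, pixels), "k1" (the pictures are not rectified: a ray, as slopes to the right and down, at radius r is drawn at 1 + k1 r^2 times it, then the intrinsics apply), "world_to_cam" (4x4, takes a point from world to camera coordinates). Camera axes: x right, y down, z forward; pixel columns grow to the right and rows downward; lengths in m; the calibration is good to about 2 mm. A picture is of the moment at which its call begins. camera_info takes no time and is no camera call.
- robot.close_job(): hands the job in, once; it reports no verdict.
The state is a dict: "time_s": time; "joints": joint angles; "joint_velocities": joint speeds; "joint_efforts": joint torques, N m; "tool_pos": TCP position; "orientation": TCP orientation; "ft_force": force on the tool from outside, world axes, zero at the start; "wrist_torque": the same for the moment, N m; "grip_width": finger opening in m.
Only numpy, scipy, OpenCV 4.12 (cv2) and the standard library are available. Lean on these libraries where they do the work, as an engineer would, in place of code of your own. Each camera call takes 0.05 s, during which the arm holds its last target. There are 200 camera calls.

## Task

Open the water filter for a cartridge change. Its cover is locked by a spring-loaded captive screw: pull the round knob straight up gently (about 11 N in all, never over 14 N) until you feel it come up against its thread, turn it anticlockwise seen from above into the thread while it is still held up, wind it on to its stop, and let go so that it stays parked by itself. Then slide the cover by its upright black grip all the way open (towards the filter's plain left-hand end), let go, and do not knock over or shift the salt shaker, pepper mill and mug.

Things in the scene. Friction and masses are not known exactly. Their poses are not given: they have to be found in the camera images.
- filter: White box-shaped water filter with an aluminium cover, 120 (x) x 230 (y) x 76 mm high with the cover, standing fixed on the worktop. Origin: centre of its underside. Its z is up; its y runs along the box, in the direction in which the cover opens.
- knob_grip (a point): Centre of the captive screw's round dark knurled knob, diameter 29 mm, 28 mm high, axis vertical. At rest it is 112 mm above the worktop, over the filter's origin (cover shut), and its underside is 8 mm above a steel boss (diameter 36 mm, 14 mm high) on the cover. It rises as the knob is pulled and rides with the cover.
- screw_lift (a joint): Lift of the screw in m, 0 at rest; a spring draws it down with 6 to 8 N. It meets the thread after 13 to 34 mm: this differs each time, is not visible, and is felt as a steep rise of force (4 N per mm) above the spring's pull. Raised less, a keyway stops it at about 0.1 to 0.3 rad of turn; let go unthreaded, it springs back and locks the cover.
- screw_turn (a joint): Turn of the screw in rad, about 0 at rest, growing anticlockwise seen from above (a white stroke on the knob's top points to the filter's -x at 0). Caught in the thread from about 0.6; stop at 2.6; parked means more than 2.3. In the thread it climbs 1.5 mm per rad (1.5 mm of vertical play) and stays where it is left. Turning takes about 0.1 N m.
- thread_give (a joint): How far (m) the threaded ring is strained upward by pulling the screw, 0 unloaded, 4000 N/m. Over 0.002 (8 N more than the spring) the thread is damaged.
- cover (a joint): Opening of the sliding cover in m: 0 shut, 0.07 at its stop; it slides along the filter's +y with about 3 N of friction and is locked (2 mm of play) while the screw is down.
- cover_grip (a point): Point on the cover's upright black grip plate (60 mm along the filter's x, 10 mm thick along y, 36 mm high, top 12 mm above this point), 85 mm from the knob's axis towards the filter's -y; this point is 24 mm above the cover's top face and 100 mm above the worktop.
- salt_shaker: Loose salt shaker, 44 x 44 x 90 mm, bystander. Origin: centre of its underside, z up.
- pepper_mill: Loose wooden pepper mill, 58 x 58 x 165 mm, bystander. Origin: centre of its underside, z up.
- mug_a: Loose white mug, 83 x 110 x 86 mm, bystander. Origin: centre of its underside, z up.

How it is judged:
By the outcome, as a careful person would: the job done as asked, in the order asked, and still so for the second after the job is handed in, with the robot touching nothing.
It also fails if it takes over 58 s, if anything falls off the work surface, if the arm or the gripper's body presses on something with over 40 N, if the wrist force passes 120 N, or if a joint passes its speed limit or range.

## Working session

There is one attempt and no reset: what is moved stays moved. The work goes in short steps, Python scripts to look and compute and a tool call to move; the robot and the scene stay as the last step left them, time stands still between calls to the robot, and variables do not carry over. Pictures are saved under pics/ and viewed, about 8 in all and at most 12, crops included, and the job is handed in when it is done.

Besides the shell and the picture viewer there is one more tool, called after "Call:" as name(argument=value, ...) on one line, values as JSON. apply_moves: Moves the arm, as the interface text tells. Its arguments: {"type":"object","properties":{"delta_rot":{"type":"array","items":{"type":"array","items":{"type":"number"}}},"travel":{"type":"array","items":{"type":"array","items":{"type":"number"}}},"grip":{"type":"array","items":{"type":"number"}},"newtons":{"type":"number"}},"required":["delta_rot","travel","grip"]}

```bash
mkdir -p pics; cat > h.py <<'E'
import numpy as np, cv2
from station import read_state, capture, camera_info, robot
def cloud(name,d):
    c=camera_info(name);K=np.array(c["camera_matrix"]);T=np.linalg.inv(np.array(c["world_to_cam"]))
    h,w=d.shape;u,v=np.meshgrid(np.arange(w),np.arange(h))
    xd=(u-K[0,2])/K[0,0];yd=(v-K[1,2])/K[1,1];x,y=xd.copy(),yd.copy()
    for _ in range(8):
        s=1+c["k1"]*(x*x+y*y);x,y=xd/s,yd/s
    P=np.stack([x*d,y*d,d],-1)@T[:3,:3].T+T[:3,3];P[d<=0]=np.nan
    return P
def ray(name,u,v,z):
    c=camera_info(name);K=np.array(c["camera_matrix"]);T=np.linalg.inv(np.array(c["world_to_cam"]))
    xd=(u-K[0,2])/K[0,0];yd=(v-K[1,2])/K[1,1];x,y=xd,yd
    for _ in range(8):
        s=1+c["k1"]*(x*x+y*y);x,y=xd/s,yd/s
    r=T[:3,:3]@[x,y,1];return T[:3,3]+r*(z-T[2,3])/r[2]
E
python3 - <<'E'
from h import *
for n in("side","top"):
    p,d=capture(n);cv2.imwrite(f"pics/{n}0.png",p);np.savez(f"{n}0.npz",p=p,d=d)
    c=camera_info(n);print(n,np.round(np.linalg.inv(np.array(c["world_to_cam"])),3).tolist(),c["k1"],np.round(c["camera_matrix"],1).tolist(),(d>0).mean())
s=read_state();print({k:np.round(v,3).tolist() for k,v in s.items()})
E
```

```text
side [[-0.867, -0.252, 0.431, 0.217], [-0.499, 0.414, -0.761, 0.715], [0.014, -0.875, -0.484, 0.522], [0.0, 0.0, 0.0, 1.0]] -0.09619292937090439 [[406.4, 0.0, 281.8], [0.0, 406.4, 205.2], [0.0, 0.0, 1.0]] 0.989608843537415
top [[-0.015, -0.995, 0.094, 0.446], [-1.0, 0.016, 0.011, 0.074], [-0.012, -0.094, -0.995, 1.227], [0.0, 0.0, 0.0, 1.0]] -0.2052616222996157 [[531.5, 0.0, 291.0], [0.0, 531.5, 212.7], [0.0, 0.0, 1.0]] 0.995829081632653
{'time_s': 0.1, 'joints': [-1.413, 0.181, 1.608, 0.0, 1.354, -0.206], 'joint_velocities': [0.001, 0.002, -0.002, 0.001, 0.002, -0.002], 'joint_efforts': [0.001, -44.588, -35.224, -0.0, 0.004, 0.0], 'tool_pos': [0.205, -0.537, 0.244], 'orientation': [[0.935, 0.356, -0.0], [0.356, -0.935, 0.002], [0.0, -0.002, -1.0]], 'ft_force': [0.793, -0.378, 1.491], 'wrist_torque': [0.023, 0.012, -0.017], 'grip_width': 0.085}
```

View pics/side0.png

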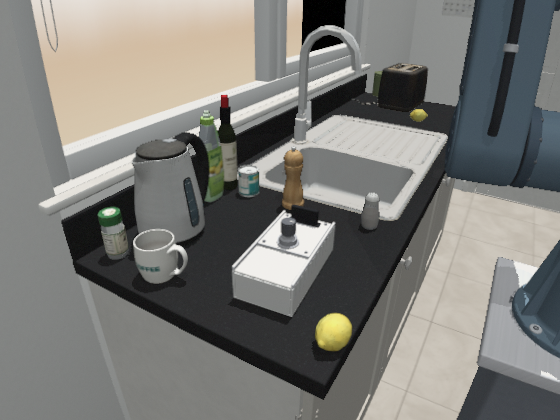

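View pics/top0.png

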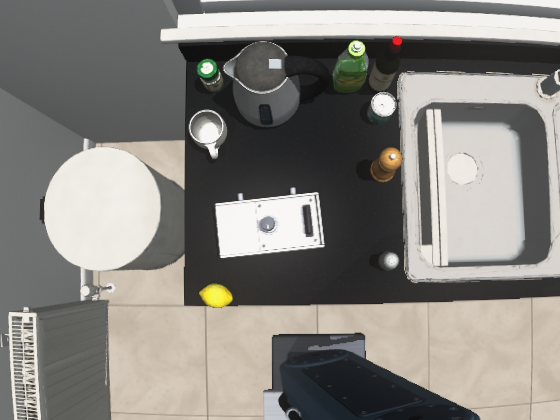

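The pictures show the filter with its knob at top(268,224) / side(288,228) and its grip at top(307,221). The mug is at top(208,133), the mill at (388,162) and the salt shaker at (389,260). Next I'll measure these.

```bash
python3 - <<'E'
from h import *
for n in("top","side"):
    z=np.load(n+"0.npz");p,d=z["p"],z["d"];P=cloud(n,d);x,y,zz=P[...,0],P[...,1],P[...,2]
    if n=="top": print("table z",np.nanmedian(zz[180:280,340:360]))
    hsv=cv2.cvtColor(p,cv2.COLOR_BGR2HSV)
    R=(x>.3)&(x<.55)&(y>-.12)&(y<.25)
    def rep(t,m):
        if m.sum()>3:print(n,t,m.sum(),"min",np.round([np.min(a[m]) for a in(x,y,zz)],4),"max",np.round([np.max(a[m]) for a in(x,y,zz)],4),"med",np.round([np.median(a[m]) for a in(x,y,zz)],4))
    rep("knobtop",R&(zz>.117)&(zz<.14))
    top=R&(zz>.068)&(zz<.082);rep("cover",top)
    if n=="top":
        r=cv2.minAreaRect(np.stack([x[top],y[top]],-1).astype(np.float32));print(r)
    g=R&(zz>.1)&(zz<.117);rep("grip?",g)
    k=R&(zz>.117)&(zz<.14)
    print("knob pixcentre",np.argwhere(k).mean(0)[::-1] if k.any() else None)
    gy=g&(y<y[k].min()-.03) if k.any() else g
    rep("grip",gy); 
    if n=="top" and gy.any(): print(cv2.minAreaRect(np.stack([x[gy],y[gy]],-1).astype(np.float32)))
    for t,(u,v) in dict(mug=(208,133),mill=(388,162),salt=(389,260)).items():
        if n=="top":
            m=np.zeros_like(k);m[v-32:v+32,u-26:u+26]=1;rep(t,m&(zz>.02)&(zz<.3))
E
```

```text
table z 0.000847831962707879
top knobtop 134 min [0.5165 0.0549 0.1179] max [0.5434 0.1491 0.1317] med [0.5292 0.1362 0.1266]
top cover 3048 min [ 0.4329 -0.1193  0.068 ] max [0.5499 0.2495 0.082 ] med [0.5058 0.1375 0.075 ]
((0.4994431436061859, 0.06434011459350586), (0.3762553334236145, 0.10498091578483582), 85.66704559326172)
top grip? 105 min [0.5077 0.0447 0.1028] max [0.5498 0.1372 0.1169] med [0.527  0.0512 0.1123]
knob pixcentre [267.63432836 222.86567164]
top mug 808 min [0.6819 0.2312 0.02  ] max [0.7898 0.3113 0.093 ] med [0.748  0.2693 0.065 ]
top mill 686 min [ 0.6335 -0.1502  0.0202] max [ 0.6846 -0.0991  0.1678] med [ 0.6514 -0.1181  0.1417]
top salt 300 min [ 0.4255 -0.1436  0.029 ] max [ 0.4684 -0.1086  0.0958] med [ 0.4469 -0.1225  0.0813]
side knobtop 137 min [0.5161 0.1247 0.117 ] max [0.5429 0.1535 0.1273] med [0.5267 0.1419 0.1247]
side cover 2351 min [ 0.4315 -0.1196  0.068 ] max [0.55   0.2498 0.082 ] med [0.5    0.1567 0.0743]
side grip? 244 min [0.5089 0.0459 0.1001] max [0.5496 0.153  0.1169] med [0.5256 0.0592 0.1084]
knob pixcentre [287.97810219 222.86131387]
side grip 129 min [0.5089 0.0459 0.1005] max [0.5496 0.0603 0.1133] med [0.5283 0.056  0.108 ]
```

```bash
python3 - <<'E'
from h import *
for n in("top","side"):
    z=np.load(n+"0.npz");p,d=z["p"],z["d"];P=cloud(n,d);x,y,zz=P[...,0],P[...,1],P[...,2]
    R=(x>.43)&(x<.63)&(y>0.02)&(y<.28)
    f=lambda m:np.stack([x[m],y[m]],-1).astype(np.float32)
    k=R&(zz>.119)&(zz<.135)&(y>.1); print(n,"knob",k.sum(),cv2.minEnclosingCircle(f(k)),np.median(zz[k]))
    g=R&(zz>.104)&(zz<.118)&(y<.09); print("grip",g.sum(),cv2.minAreaRect(f(g)),np.percentile(zz[g],[5,50,95]))
    c=R&(zz>.066)&(zz<.083)&(p.min(-1)>110);print("cover",c.sum(),cv2.minAreaRect(f(c)),np.median(zz[c]))
    ku,kv=np.argwhere(k).mean(0)[::-1];print("ray",ray(n,ku,kv,.126))
E
python3 - <<'E'
import cv2
a=cv2.imread('pics/top0.png')[180:270,205:335];b=cv2.imread('pics/side0.png')[195:310,225:345]
cv2.imwrite('pics/crop.png',cv2.hconcat([cv2.resize(a,(400,400),interpolation=2),cv2.resize(b,(400,400),interpolation=2)]))
E
```

```text
top knob 133 ((0.5297155380249023, 0.13600681722164154), 0.01395994983613491) 0.12665521791258794
grip 136 ((0.5376330018043518, 0.05228345841169357), (0.05980634316802025, 0.009963828139007092), 5.762034893035889) [0.10838648 0.11208459 0.11560693]
cover 4957 ((0.5294820070266724, 0.13594968616962433), (0.12032458931207657, 0.2280057668685913), 5.548819541931152) 0.07477408768872396
ray [0.529256   0.13564783 0.126     ]
side knob 123 ((0.5291446447372437, 0.1386139839887619), 0.015171094797551632) 0.12480229948115007
grip 133 ((0.5381361842155457, 0.05330485850572586), (0.05855850875377655, 0.013092046603560448), 4.498091220855713) [0.10456626 0.1093603  0.11220553]
cover 3744 ((0.5300559401512146, 0.13929975032806396), (0.1221645325422287, 0.22784176468849182), 5.328035831451416) 0.07066983371870147
ray [0.52625402 0.14357633 0.126     ]
```

View pics/crop.png

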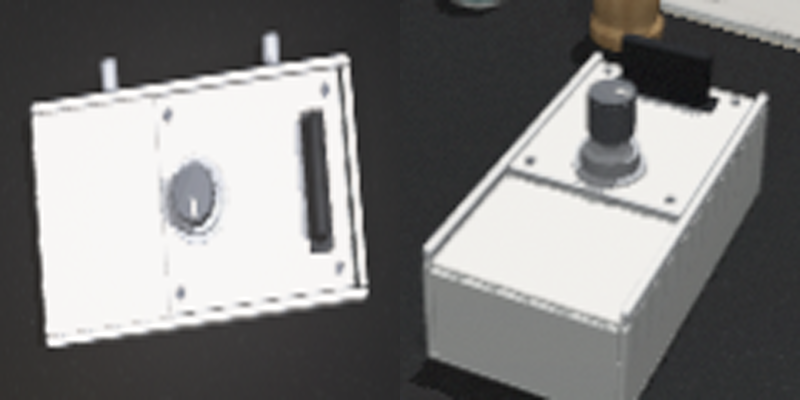

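Call:
apply_moves(delta_rot=[[0, 0, 0], [0, 0, 0], [0, 0, 0], [0, 0, 0], [0, 0, 0], [0, 0, 0], [0, 0, 0], [0, 0, 0]], travel=[[1.5, 3, 0], [3.5, 7, 0], [5.5, 11, 0], [7.5, 15, 0], [9.5, 19, 0], [11.5, 23, 0], [13.5, 27, 0], [15, 30, 0]], grip=[1, 1, 1, 1, 1, 1, 1, 1])

```text
time_s: 0.9
tool_pos: [0.3551, -0.2349, 0.245]
orientation: [[0.934, 0.357, -0.0], [0.357, -0.934, 0.001], [0.0, -0.001, -1.0]]
ft_force: [0.6, 0.1, 0.0]
grip_width: 0.0856
```

Call:
apply_moves(delta_rot=[[0, 0, 0], [0, 0, 0], [0, 0, 0], [0, 0, 0], [0, 0, 0], [0, 0, 0], [0, 0, 0], [0, 0, 0]], travel=[[2, 4.3, 0], [4, 8.6, 0], [6, 13, -0.5], [8, 17.3, -1], [10, 21.6, -1.5], [12, 26, -2], [14, 30.3, -2.5], [15.4, 34, -3]], grip=[1, 1, 1, 1, 1, 1, 1, 1])

```text
time_s: 1.7
tool_pos: [0.5091, 0.1051, 0.2148]
orientation: [[0.934, 0.357, -0.0], [0.357, -0.934, 0.0], [0.0, -0.0, -1.0]]
ft_force: [0.4, -0.3, 0.1]
grip_width: 0.0856
```

Call:
apply_moves(delta_rot=[[0, 0, 0], [0, 0, 0], [0, 0, 0], [0, 0, 0]], travel=[[1, 1.6, -1.5], [2, 3.2, -3], [2, 3.2, -4.5], [2, 3.2, -4.5]], grip=[1, 1, 1, 1])

```text
time_s: 2.1
tool_pos: [0.5264, 0.1345, 0.1673]
orientation: [[0.934, 0.357, -0.006], [0.357, -0.934, -0.001], [-0.006, -0.002, -1.0]]
ft_force: [-0.2, 0.5, -1.0]
grip_width: 0.0854
```

```bash
python3 - <<'E'
from h import *
s=read_state();print(s["tool_pos"],s["ft_force"],s["joints"])
p,d=capture("side");P=cloud("side",d);x,y,zz=P[...,0],P[...,1],P[...,2]
a=p[130:290,200:400];cv2.imwrite("pics/c2.png",cv2.resize(a,(800,640)[:2],interpolation=2)[:600])
k=(x>.5)&(x<.56)&(y>.11)&(y<.17)&(zz>.119)&(zz<.135);print(k.sum(),cv2.minEnclosingCircle(np.stack([x[k],y[k]],-1).astype(np.float32)))
E
```

```text
[0.52644037 0.13449747 0.16732029] [-0.1726042   0.49926909 -0.96887345] [ 3.17952142e-02  1.98585051e-01  1.75340729e+00 -3.73578151e-04
  1.19537250e+00  1.23803820e+00]
124 ((0.5286991000175476, 0.13831432163715363), 0.014491487294435501)
```

View pics/c2.png

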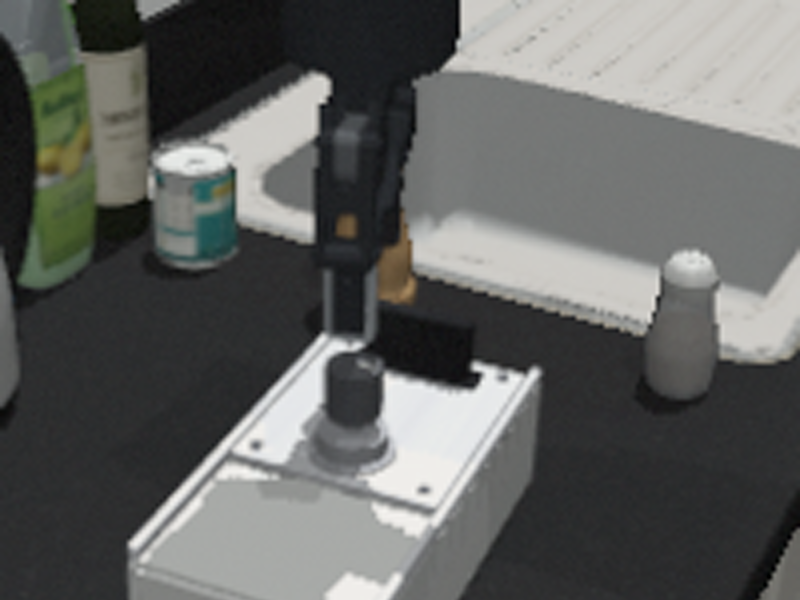

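The fingers are above the knob (knob at crop (353,385), jaws at (350,300)), lined up one behind the other along the view. I'll go down now.

Call:
apply_moves(delta_rot=[[0, 0, 0], [0, 0, 0], [0, 0, 0], [0, 0, 0], [0, 0, 0], [0, 0, 0], [0, 0, 0]], travel=[[0, 0, 0], [0, 0, -1.5], [0, 0, -3], [0, 0, -4.5], [0, 0, -6.1], [0, 0, -6.1], [0, 0, -6.1]], grip=[1, 1, 1, 1, 1, 1, 1])

```text
time_s: 2.85
tool_pos: [0.5281, 0.1345, 0.1084]
orientation: [[0.935, 0.356, -0.002], [0.356, -0.935, -0.0], [-0.002, -0.001, -1.0]]
ft_force: [0.5, -0.3, 0.7]
grip_width: 0.0853
```

Call:
apply_moves(delta_rot=[[0, 0, 0], [0, 0, 0], [0, 0, 0], [0, 0, 0], [0, 0, 0], [0, 0, 0], [0, 0, 0], [0, 0, 0]], travel=[[0.1, 0.25, 0], [0.1, 0.25, 0], [0.1, 0.25, 0], [0.1, 0.25, 0], [0.1, 0.25, 0], [0.1, 0.25, 0], [0.1, 0.25, 0], [0.1, 0.25, 0]], grip=[1, 0.6, 0.5, 0.4, 0.3, 0.2, 0.2, 0.2], newtons=40)

```text
time_s: 3.65
tool_pos: [0.53, 0.1371, 0.1098]
orientation: [[0.935, 0.356, 0.001], [0.356, -0.935, -0.0], [0.001, 0.0, -1.0]]
ft_force: [-0.3, -0.6, 4.8]
grip_width: 0.0267
```

```bash
python3 - <<'E'
from h import *
s=read_state();print({k:np.round(v,4).tolist() for k,v in s.items() if k!='joint_efforts'})
E
```

```text
{'time_s': 3.65, 'joints': [0.0362, 0.2826, 1.783, -0.0, 1.0751, 1.2433], 'joint_velocities': [-0.0016, -0.0015, 0.0005, -0.0023, 0.001, -0.0002], 'tool_pos': [0.53, 0.1371, 0.1098], 'orientation': [[0.9346, 0.3558, 0.0009], [0.3558, -0.9346, -0.0], [0.0008, 0.0003, -1.0]], 'ft_force': [-0.2571, -0.6251, 4.8122], 'wrist_torque': [-0.046, 0.0292, -0.0015], 'grip_width': 0.0267}
```

Call:
apply_moves(delta_rot=[[0, 0, 0], [0, 0, 0], [0, 0, 0], [0, 0, 0], [0, 0, 0], [0, 0, 0], [0, 0, 0], [0, 0, 0]], travel=[[0, 0, 0.15], [0, 0, 0.3], [0, 0, 0.45], [0, 0, 0.6], [0, 0, 0.75], [0, 0, 0.9], [0, 0, 1.0], [0, 0, 1.0]], grip=[0.2, 0.2, 0.2, 0.2, 0.2, 0.2, 0.2, 0.2])

```text
time_s: 4.45
tool_pos: [0.5298, 0.137, 0.1191]
orientation: [[0.935, 0.356, 0.0], [0.356, -0.935, -0.0], [0.0, 0.0, -1.0]]
ft_force: [5.0, -0.4, -6.3]
grip_width: 0.0268
```

Call:
apply_moves(delta_rot=[[0, 0, 0], [0, 0, 0], [0, 0, 0], [0, 0, 0]], travel=[[0.03, 0, 0.1], [0.05, 0, 0.2], [0.05, 0, 0.2], [0.05, 0, 0.2]], grip=[0.2, 0.2, 0.2, 0.2])

```text
time_s: 4.85
tool_pos: [0.5299, 0.1371, 0.1211]
orientation: [[0.935, 0.356, -0.001], [0.356, -0.935, -0.0], [-0.001, -0.0, -1.0]]
ft_force: [4.0, -1.5, -6.0]
grip_width: 0.0271
```

Call:
apply_moves(delta_rot=[[0, 0, 0], [0, 0, 0], [0, 0, 0], [0, 0, 0]], travel=[[0.05, 0, 0.1], [0.1, 0.03, 0.2], [0.1, 0.03, 0.2], [0.1, 0.03, 0.2]], grip=[0.2, 0.2, 0.2, 0.2])

```text
time_s: 5.25
tool_pos: [0.5302, 0.1373, 0.1228]
orientation: [[0.935, 0.356, -0.002], [0.356, -0.935, -0.0], [-0.002, -0.0, -1.0]]
ft_force: [-0.8, -2.8, -7.6]
grip_width: 0.0268
```

Call:
apply_moves(delta_rot=[[0, 0, 0], [0, 0, 0], [0, 0, 0], [0, 0, 0]], travel=[[0, -0.04, 0.08], [0, -0.04, 0.15], [0, -0.04, 0.15], [0, -0.04, 0.15]], grip=[0.2, 0.2, 0.2, 0.2])

```text
time_s: 5.65
tool_pos: [0.5303, 0.1372, 0.1244]
orientation: [[0.935, 0.356, -0.002], [0.356, -0.935, 0.0], [-0.002, -0.001, -1.0]]
ft_force: [-3.4, -0.6, -6.9]
grip_width: 0.0268
```

Call:
apply_moves(delta_rot=[[0, 0, 0], [0, 0, 0], [0, 0, 0], [0, 0, 0]], travel=[[-0.03, 0, 0.1], [-0.03, 0, 0.2], [-0.03, 0, 0.2], [-0.03, 0, 0.2]], grip=[0.2, 0.2, 0.2, 0.2])

```text
time_s: 6.05
tool_pos: [0.5303, 0.1372, 0.1266]
orientation: [[0.935, 0.356, -0.001], [0.356, -0.935, 0.0], [-0.001, -0.001, -1.0]]
ft_force: [-5.1, 0.4, -7.0]
grip_width: 0.0269
```

Call:
apply_moves(delta_rot=[[0, 0, 0], [0, 0, 0], [0, 0, 0], [0, 0, 0]], travel=[[0, 0, 0.05], [0, 0, 0.1], [0, 0, 0.1], [0, 0, 0.1]], grip=[0.2, 0.2, 0.2, 0.2])

```text
time_s: 6.45
tool_pos: [0.5303, 0.1372, 0.1276]
orientation: [[0.935, 0.356, -0.001], [0.356, -0.935, 0.0], [-0.001, -0.001, -1.0]]
ft_force: [-5.8, 0.5, -7.1]
grip_width: 0.0266
```

Call:
apply_moves(delta_rot=[[0, 0, 0], [0, 0, 0], [0, 0, 0], [0, 0, 0]], travel=[[-0.04, 0, 0.1], [-0.06, 0, 0.2], [-0.06, 0, 0.2], [-0.06, 0, 0.2]], grip=[0.2, 0.2, 0.2, 0.2])

```text
time_s: 6.85
tool_pos: [0.5303, 0.1371, 0.1299]
orientation: [[0.935, 0.356, 0.0], [0.356, -0.935, 0.0], [0.0, -0.0, -1.0]]
ft_force: [-4.8, 1.8, -6.5]
grip_width: 0.0266
```

Call:
apply_moves(delta_rot=[[0, 0, 0], [0, 0, 0], [0, 0, 0], [0, 0, 0]], travel=[[-0.02, 0, 0.05], [-0.02, 0, 0.1], [-0.02, 0, 0.1], [-0.02, 0, 0.1]], grip=[0.2, 0.2, 0.2, 0.2])

```text
time_s: 7.25
tool_pos: [0.5302, 0.1371, 0.1309]
orientation: [[0.935, 0.356, 0.0], [0.356, -0.935, 0.0], [0.0, -0.0, -1.0]]
ft_force: [-3.5, 2.4, -7.1]
grip_width: 0.0268
```

Call:
apply_moves(delta_rot=[[0, 0, 0], [0, 0, 0], [0, 0, 0], [0, 0, 0]], travel=[[-0.03, 0.02, 0.1], [-0.03, 0.03, 0.2], [-0.03, 0.03, 0.2], [-0.03, 0.03, 0.2]], grip=[0.2, 0.2, 0.2, 0.2])

```text
time_s: 7.65
tool_pos: [0.5301, 0.1371, 0.133]
orientation: [[0.935, 0.356, 0.001], [0.356, -0.935, -0.0], [0.001, 0.001, -1.0]]
ft_force: [-1.3, -0.6, -7.6]
grip_width: 0.027
```

Call:
apply_moves(delta_rot=[[0, 0, 0], [0, 0, 0], [0, 0, 0], [0, 0, 0]], travel=[[0, 0, 0.05], [0, 0, 0.1], [0, 0, 0.1], [0, 0, 0.1]], grip=[0.2, 0.2, 0.2, 0.2])

```text
time_s: 8.05
tool_pos: [0.53, 0.1372, 0.1337]
orientation: [[0.935, 0.356, 0.001], [0.356, -0.935, -0.0], [0.0, 0.0, -1.0]]
ft_force: [1.2, 0.3, -10.5]
grip_width: 0.027
```

Call:
apply_moves(delta_rot=[[0, 0, 0], [0, 0, 0]], travel=[[0, 0, 0.01], [0, 0, 0.01]], grip=[0.2, 0.2])

```text
time_s: 8.25
tool_pos: [0.5299, 0.1372, 0.1338]
orientation: [[0.935, 0.356, 0.0], [0.356, -0.935, -0.0], [0.0, 0.0, -1.0]]
ft_force: [2.9, 0.3, -11.5]
grip_width: 0.0271
```

Call:
apply_moves(delta_rot=[[0, 0, 0.08], [0, 0, 0.16], [0, 0, 0.24], [0, 0, 0.32], [0, 0, 0.4], [0, 0, 0.4]], travel=[[0, 0, 0], [0, 0, 0], [0, 0, 0], [0, 0, 0], [0, 0, 0], [0, 0, 0]], grip=[0.2, 0.2, 0.2, 0.2, 0.2, 0.2])

```text
time_s: 8.85
tool_pos: [0.53, 0.1372, 0.1342]
orientation: [[0.722, 0.692, 0.001], [0.692, -0.722, -0.0], [0.0, 0.001, -1.0]]
ft_force: [0.3, -1.2, -8.6]
grip_width: 0.0269
```

```bash
python3 - <<'E'
from h import *
s=read_state();print({k:np.round(v,4).tolist() for k,v in s.items() if k!='joint_efforts'})
E
```

```text
{'time_s': 8.85, 'joints': [0.0365, 0.2473, 1.7698, -0.0003, 1.124, 0.843], 'joint_velocities': [-0.0, -0.0003, 0.0004, 0.0001, 0.0012, 0.0789], 'tool_pos': [0.53, 0.1372, 0.1342], 'orientation': [[0.7217, 0.6922, 0.0005], [0.6922, -0.7217, -0.0003], [0.0002, 0.0006, -1.0]], 'ft_force': [0.2775, -1.1782, -8.5773], 'wrist_torque': [-0.0689, -0.1146, 0.0694], 'grip_width': 0.0269}
```

Call:
apply_moves(delta_rot=[[0, 0, 0.1], [0, 0, 0.2], [0, 0, 0.3], [0, 0, 0.4], [0, 0, 0.5], [0, 0, 0.6], [0, 0, 0.6]], travel=[[0, 0, 0.05], [0, 0, 0.07], [0, 0, 0.09], [0, 0, 0.1], [0, 0, 0.12], [0, 0, 0.13], [0, 0, 0.13]], grip=[0.2, 0.2, 0.2, 0.2, 0.2, 0.2, 0.2])

```text
time_s: 9.55
tool_pos: [0.53, 0.1371, 0.1353]
orientation: [[0.207, 0.978, 0.001], [0.978, -0.207, -0.0], [-0.0, 0.001, -1.0]]
ft_force: [2.6, -1.8, -9.8]
grip_width: 0.0264
```

```bash
python3 - <<'E'
from h import *
s=read_state();print({k:np.round(v,4).tolist() for k,v in s.items() if k!='joint_efforts'})
E
```

```text
{'time_s': 9.55, 'joints': [0.0365, 0.2457, 1.7692, -0.0005, 1.1261, 0.2447], 'joint_velocities': [0.0001, 0.0004, -0.0019, 0.0003, 0.0009, 0.092], 'tool_pos': [0.53, 0.1371, 0.1353], 'orientation': [[0.2065, 0.9784, 0.0006], [0.9784, -0.2065, -0.0004], [-0.0003, 0.0006, -1.0]], 'ft_force': [2.5747, -1.7879, -9.7587], 'wrist_torque': [-0.2164, -0.2403, 0.081], 'grip_width': 0.0264}
```

Call:
apply_moves(delta_rot=[[0, 0, 0.12], [0, 0, 0.24], [0, 0, 0.36], [0, 0, 0.48], [0, 0, 0.6], [0, 0, 0.72], [0, 0, 0.8], [0, 0, 0.8]], travel=[[0, 0, 0.01], [0, 0, 0.03], [0, 0, 0.04], [0, 0, 0.06], [0, 0, 0.07], [0, 0, 0.09], [0, 0, 0.1], [0, 0, 0.1]], grip=[0.2, 0.2, 0.2, 0.2, 0.2, 0.2, 0.2, 0.2])

```text
time_s: 10.35
tool_pos: [0.53, 0.137, 0.1364]
orientation: [[-0.556, 0.831, 0.001], [0.831, 0.556, -0.001], [-0.001, 0.0, -1.0]]
ft_force: [1.3, -1.0, -8.3]
grip_width: 0.0268
```

```bash
python3 - <<'E'
from h import *
s=read_state();print({k:np.round(v,4).tolist() for k,v in s.items() if k!='joint_efforts'})
E
```

```text
{'time_s': 10.35, 'joints': [0.0365, 0.2442, 1.7685, -0.0006, 1.1284, -0.5534], 'joint_velocities': [0.0007, -0.0006, -0.001, -0.0016, 0.0012, 0.0695], 'tool_pos': [0.53, 0.137, 0.1364], 'orientation': [[-0.5564, 0.8309, 0.0006], [0.8309, 0.5564, -0.0005], [-0.0008, 0.0002, -1.0]], 'ft_force': [1.3044, -1.026, -8.2652], 'wrist_torque': [-0.3869, -0.2048, 0.0335], 'grip_width': 0.0268}
```

Call:
apply_moves(delta_rot=[[0, 0, 0.12], [0, 0, 0.24], [0, 0, 0.36], [0, 0, 0.48], [0, 0, 0.6], [0, 0, 0.7], [0, 0, 0.75], [0, 0, 0.75]], travel=[[0, 0, 0.03], [0, 0, 0.05], [0, 0, 0.06], [0, 0, 0.08], [0, 0, 0.09], [0, 0, 0.11], [0, 0, 0.12], [0, 0, 0.12]], grip=[0.2, 0.2, 0.2, 0.2, 0.2, 0.2, 0.2, 0.2])

```text
time_s: 11.15
tool_pos: [0.5301, 0.137, 0.1376]
orientation: [[-0.973, 0.23, 0.001], [0.23, 0.973, -0.001], [-0.001, -0.0, -1.0]]
ft_force: [1.9, -1.7, -9.2]
grip_width: 0.0271
```

```bash
python3 - <<'E'
from h import *
s=read_state();print({k:np.round(v,4).tolist() for k,v in s.items() if k!='joint_efforts'})
E
```

```text
{'time_s': 11.15, 'joints': [0.0365, 0.2426, 1.7677, -0.0006, 1.1305, -1.3024], 'joint_velocities': [0.0006, 0.0012, -0.0014, 0.0019, 0.0009, 0.036], 'tool_pos': [0.5301, 0.137, 0.1376], 'orientation': [[-0.9733, 0.2296, 0.0008], [0.2296, 0.9733, -0.0005], [-0.0009, -0.0003, -1.0]], 'ft_force': [1.8714, -1.7315, -9.2375], 'wrist_torque': [-0.4995, -0.3569, 0.0846], 'grip_width': 0.0271}
```

Call:
apply_moves(delta_rot=[[0, 0, 0.04], [0, 0, 0.08], [0, 0, 0.12], [0, 0, 0.12]], travel=[[0, 0, 0.01], [0, 0, 0.01], [0, 0, 0.01], [0, 0, 0.01]], grip=[0.2, 0.2, 0.2, 0.2])

```text
time_s: 11.55
tool_pos: [0.5301, 0.1371, 0.1377]
orientation: [[-0.994, 0.112, 0.001], [0.112, 0.994, -0.0], [-0.001, 0.0, -1.0]]
ft_force: [3.2, -2.9, -8.5]
grip_width: 0.0268
```

```bash
python3 - <<'E'
from h import *
s=read_state();print({k:np.round(v,4).tolist() for k,v in s.items() if k!='joint_efforts'})
E
```

```text
{'time_s': 11.55, 'joints': [0.0363, 0.2424, 1.7677, -0.0001, 1.1307, -1.4217], 'joint_velocities': [-0.0004, -0.0001, 0.0006, 0.0005, 0.0018, 0.021], 'tool_pos': [0.5301, 0.1371, 0.1377], 'orientation': [[-0.9937, 0.1124, 0.0008], [0.1124, 0.9937, -0.0001], [-0.0008, 0.0, -1.0]], 'ft_force': [3.2059, -2.949, -8.4862], 'wrist_torque': [-0.4683, -0.411, -0.5481], 'grip_width': 0.0268}
```

The torque jumped to 0.55 N m, so the stop is reached. I'll ease the load, then open the gripper and rise.

Call:
apply_moves(delta_rot=[[0, 0, -0.03], [0, 0, -0.05], [0, 0, -0.05], [0, 0, -0.05], [0, 0, -0.05], [0, 0, -0.05], [0, 0, -0.05], [0, 0, -0.05]], travel=[[0, 0, -0.06], [0, 0, -0.12], [0, 0, -0.15], [0, 0, -0.15], [0, 0, -0.15], [0, 0, -0.15], [0, 0, -0.15], [0, 0, -0.15]], grip=[0.2, 0.2, 0.2, 0.2, 0.7, 0.9, 0.9, 0.9])

```text
time_s: 12.35
tool_pos: [0.5299, 0.1376, 0.1365]
orientation: [[-0.988, 0.157, 0.001], [0.157, 0.988, 0.0], [-0.001, 0.0, -1.0]]
ft_force: [1.0, 0.2, 0.0]
grip_width: 0.0766
```

Call:
apply_moves(delta_rot=[[0, 0, 0], [0, 0, 0], [0, 0, 0], [0, 0, 0]], travel=[[0, 0, 1], [0, 0, 3], [0, 0, 6], [0, 0, 7]], grip=[1, 1, 1, 1])

```text
time_s: 12.75
tool_pos: [0.5315, 0.1375, 0.2098]
orientation: [[-0.988, 0.157, 0.006], [0.157, 0.988, 0.0], [-0.005, 0.001, -1.0]]
ft_force: [0.8, -0.0, 0.5]
grip_width: 0.0853
```

```bash
python3 - <<'E'
from h import *
s=read_state();print(s["tool_pos"],s["ft_force"],s["grip_width"])
p,d=capture("side");P=cloud("side",d);x,y,zz=P[...,0],P[...,1],P[...,2]
a=p[130:290,200:400];cv2.imwrite("pics/c3.png",cv2.resize(a,(750,600),interpolation=2))
k=(x>.51)&(x<.55)&(y>.11)&(y<.17)&(zz>.09)&(zz<.17);print(np.percentile(zz[k],[90,95,99]))
E
```

```text
[0.53154665 0.13748891 0.20983596] [ 0.76215744 -0.04991739  0.48078135] 0.08529486240367874
[0.15088825 0.15123942 0.15175819]
```

View pics/c3.png

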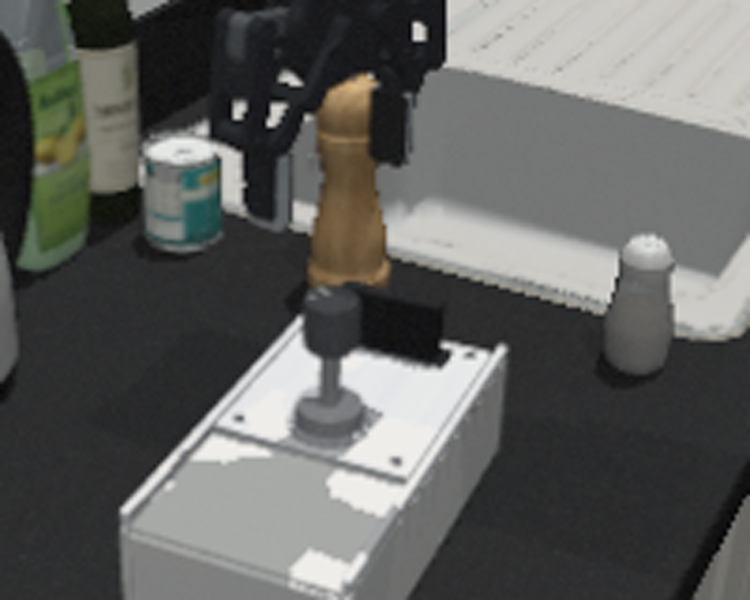

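The screw is parked: the knob top stands at 0.151 (26 mm up) with the gripper clear, and the stroke has turned away from the viewer at crop (320,290). Next is the cover grip.

Call:
apply_moves(delta_rot=[[0, 0, 0.1], [0, 0, 0.2], [0, 0, 0.25], [0, 0, 0.25], [0, 0, 0.25], [0, 0, 0.25]], travel=[[0.2, -3, 0], [0.5, -6, 0], [0.7, -8.5, 0], [0.7, -8.5, -2], [0.7, -8.5, -4], [0.7, -8.5, -4]], grip=[0.8, 0.8, 0.8, 0.8, 0.8, 0.8])

```text
time_s: 13.4
tool_pos: [0.5341, 0.0523, 0.1624]
orientation: [[-0.996, -0.091, -0.007], [-0.091, 0.996, 0.001], [0.007, 0.001, -1.0]]
ft_force: [-1.0, -0.1, 0.4]
grip_width: 0.0683
```

```bash
python3 - <<'E'
from h import *
p,d=capture("side");P=cloud("side",d);x,y,zz=P[...,0],P[...,1],P[...,2]
s=read_state();print(s["tool_pos"],s["orientation"],s["ft_force"],s["grip_width"])
a=p[130:290,200:400];cv2.imwrite("pics/c4.png",cv2.resize(a,(750,600),interpolation=2))
E
```

```text
[0.53516877 0.05240072 0.16408658] [[-9.95768631e-01 -9.17948074e-02 -4.30664281e-03]
 [-9.17981644e-02  9.95777461e-01  5.87986663e-04]
 [ 4.23448372e-03  9.80840580e-04 -9.99990554e-01]] [-0.15383373  0.68953924  0.79873309] 0.06869666345762472
```

View pics/c4.png

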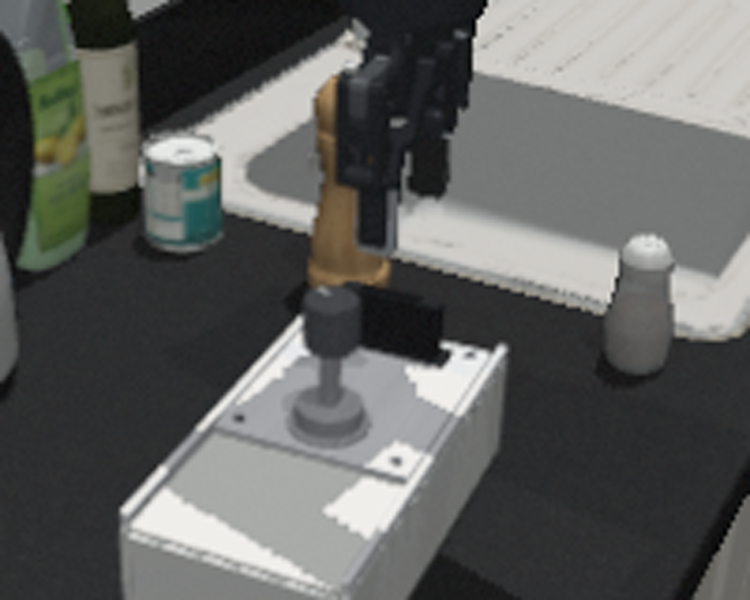

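The fingers straddle the grip plate (jaws at crop (375,240) and (430,185), plate at (400,325)). I'll descend.

Call:
apply_moves(delta_rot=[[0, 0, 0], [0, 0, 0], [0, 0, 0], [0, 0, 0], [0, 0, 0], [0, 0, 0], [0, 0, 0]], travel=[[0, 0, -1.5], [0, 0, -3], [0, 0, -4.5], [0, 0, -6], [0, 0, -6.5], [0, 0, -6.5], [0, 0, -6.5]], grip=[0.8, 0.8, 0.8, 0.8, 0.8, 0.8, 0.8])

```text
time_s: 14.15
tool_pos: [0.5374, 0.0524, 0.102]
orientation: [[-0.996, -0.092, 0.001], [-0.092, 0.996, -0.0], [-0.001, -0.0, -1.0]]
ft_force: [-0.5, -0.1, -0.0]
grip_width: 0.0683
```

Call:
apply_moves(delta_rot=[[0, 0, 0], [0, 0, 0], [0, 0, 0], [0, 0, 0], [0, 0, 0], [0, 0, 0], [0, 0, 0], [0, 0, 0]], travel=[[0, 0, -0.2], [0, 0, -0.2], [0, 0, -0.2], [0, 0, -0.2], [0, 0, -0.2], [0, 0, -0.2], [0, 0, -0.2], [0, 0, -0.2]], grip=[0.6, 0.4, 0.3, 0.2, 0.1, 0, 0, 0], newtons=30)

```text
time_s: 14.95
tool_pos: [0.5368, 0.0524, 0.0992]
orientation: [[-0.996, -0.092, 0.0], [-0.092, 0.996, -0.0], [-0.0, -0.0, -1.0]]
ft_force: [-2.0, 0.6, 4.4]
grip_width: 0.0096
```

Call:
apply_moves(delta_rot=[[0, 0, 0], [0, 0, 0], [0, 0, 0], [0, 0, 0], [0, 0, 0], [0, 0, 0], [0, 0, 0], [0, 0, 0]], travel=[[0, 0, 0.1], [-0.03, 0.3, 0.1], [-0.09, 1.0, 0.1], [-0.18, 2.0, 0.1], [-0.28, 3.0, 0.1], [-0.37, 4.0, 0.1], [-0.46, 5.0, 0.1], [-0.5, 5.4, 0.1]], grip=[0, 0, 0, 0, 0, 0, 0, 0])

```text
time_s: 15.75
tool_pos: [0.5315, 0.1071, 0.0993]
orientation: [[-0.996, -0.093, -0.0], [-0.093, 0.996, -0.0], [0.0, -0.0, -1.0]]
ft_force: [5.2, -2.6, -10.5]
grip_width: 0.0092
```

Call:
apply_moves(delta_rot=[[0, 0, 0], [0, 0, 0], [0, 0, 0], [0, 0, 0], [0, 0, 0], [0, 0, 0]], travel=[[-0.04, 0.4, 0], [-0.08, 0.8, 0], [-0.11, 1.2, 0], [-0.14, 1.5, 0], [-0.16, 1.7, 0], [-0.16, 1.7, 0]], grip=[0, 0, 0, 0, 0, 0])

```text
time_s: 16.35
tool_pos: [0.5302, 0.1209, 0.0994]
orientation: [[-0.996, -0.092, -0.0], [-0.092, 0.996, -0.005], [0.001, -0.005, -1.0]]
ft_force: [4.3, -13.2, -9.2]
grip_width: 0.0097
```

Call:
apply_moves(delta_rot=[[0, 0, 0], [0, 0, 0], [0, 0, 0]], travel=[[0, 0.1, -0.1], [-0.01, 0.15, -0.15], [-0.01, 0.15, -0.15]], grip=[0, 0, 0])

```text
time_s: 16.65
tool_pos: [0.5303, 0.121, 0.0992]
orientation: [[-0.996, -0.092, -0.001], [-0.092, 0.996, -0.007], [0.001, -0.007, -1.0]]
ft_force: [-1.9, -19.4, 2.9]
grip_width: 0.0096
```

Call:
apply_moves(delta_rot=[[0, 0, 0], [0, 0, 0], [0, 0, 0], [0, 0, 0], [0, 0, 0], [0, 0, 0], [0, 0, 0], [0, 0, 0]], travel=[[0, -0.1, 0], [0, -0.1, 0], [0, -0.1, 0], [0, -0.1, 0], [0, -0.1, 0], [0, -0.1, 1.5], [0, -0.1, 5], [0, -0.1, 9]], grip=[0.3, 0.6, 0.7, 0.7, 0.7, 0.7, 0.7, 0.7])

```text
time_s: 17.45
tool_pos: [0.529, 0.1239, 0.1892]
orientation: [[-0.996, -0.092, -0.003], [-0.092, 0.996, 0.0], [0.003, 0.0, -1.0]]
ft_force: [0.7, -0.1, 0.1]
grip_width: 0.0601
```

Call:
apply_moves(delta_rot=[[0, 0, 0], [0, 0, 0], [0, 0, 0], [0, 0, 0], [0, 0, 0], [0, 0, 0]], travel=[[-2, -1, 2], [-4, -3, 3], [-6, -6, 3], [-8, -9, 3], [-10, -12, 3], [-10, -12, 3]], grip=[0.8, 0.8, 0.8, 0.8, 0.8, 0.8])

```text
time_s: 18.05
tool_pos: [0.4286, 0.0016, 0.2195]
orientation: [[-0.996, -0.089, 0.001], [-0.089, 0.996, -0.001], [-0.0, -0.001, -1.0]]
ft_force: [0.6, 0.2, 0.9]
grip_width: 0.0684
```

```bash
python3 - <<'E'
from h import *
o=[]
for n in("top","side"):
    p,d=capture(n);P=cloud(n,d);x,y,zz=P[...,0],P[...,1],P[...,2]
    a=p[100:290,190:430] if n=="top" else p[130:290,200:400]
    o.append(cv2.resize(a,(400,400),interpolation=2))
    f=lambda m:np.stack([x[m],y[m]],-1).astype(np.float32)
    R=(x>.44)&(x<.62)
    k=R&(zz>.142)&(zz<.158)&(y>.17)&(y<.25);print(n,"knob",k.sum(),cv2.minEnclosingCircle(f(k)) if k.sum() else 0,np.median(zz[k]))
    g=R&(zz>.102)&(zz<.118)&(y>.08)&(y<.155);print("grip",cv2.minAreaRect(f(g)) if g.sum() else 0)
    if n=="top":
      for t,(u,v) in dict(mug=(208,133),mill=(388,162),salt=(389,260)).items():
        m=np.zeros_like(k);m[v-32:v+32,u-26:u+26]=1;m&=(zz>.02)&(zz<.3);print(t,m.sum(),np.round([np.median(a[m]) for a in(x,y,zz)],4))
cv2.imwrite("pics/f.png",cv2.hconcat(o));s=read_state();print(s["time_s"],s["tool_pos"],s["ft_force"])
E
```

```text
top knob 158 ((0.5227695107460022, 0.20478715002536774), 0.014830447733402252) 0.15189355315602493
grip ((0.5311919450759888, 0.12185925990343094), (0.05806833133101463, 0.009909694083034992), 5.665032863616943)
mug 802 [0.748  0.2693 0.0642]
mill 694 [ 0.6525 -0.1189  0.1422]
salt 5 [ 0.4683 -0.1298  0.0361]
side knob 179 ((0.5231323838233948, 0.2073058784008026), 0.015100010670721531) 0.15028073124035068
grip ((0.5304151773452759, 0.12359748780727386), (0.05854545533657074, 0.012357102707028389), 2.962344169616699)
18.15 [0.43033754 0.00344318 0.21966644] [ 0.4837639  -0.21390118  0.20157007]
```

View pics/f.png

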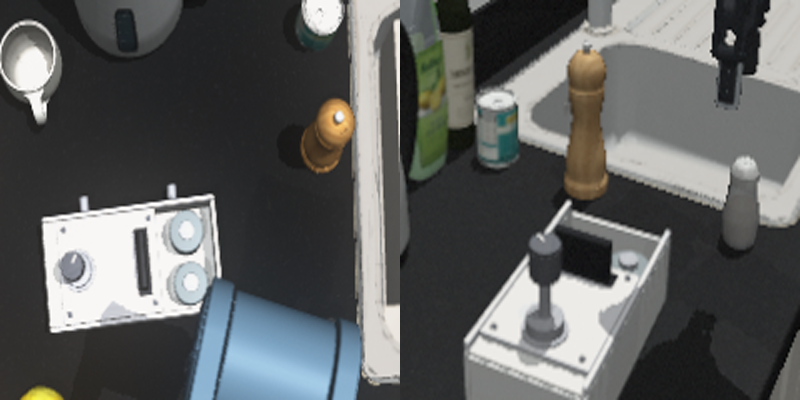

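The cover is open with the cartridges exposed (grip at left crop (143,262)). The knob is still parked and the salt shaker, mill and mug are standing. I'll hand in.

```bash
python3 -c "
from station import robot;print(robot.close_job())"
```

```text
the job is handed in; nothing more can be done
None
```

The filter is open, the screw is parked, and I handed the job in at about 18 s of the 58 s allowed.

- **Screw:** I pulled the knob up gently. It met its thread about 24 mm up, and the highest pull I read was 11.5 N. I turned it about 2.65 rad anticlockwise while held up, until the torque jumped to about 0.55 N m at its stop. After I let go it stayed parked, with its top about 26 mm above rest.
- **Cover:** I slid it by its black grip until it met the stop. The push rose to 19 N with no further movement. In the last pictures the grip had moved about 70 mm and the knob about 69 mm. I let go and moved the arm clear, and the force reading was near zero.
- **Bystanders:** The mug and pepper mill measured within about 2 mm of where they started. The salt shaker was hidden from the top camera by the arm, so I could only see in the side view that it stands where it did; I did not measure it again.

Forces were read only at the end of each move, so short peaks in between were not seen. While lifting the knob there were sideways forces of up to about 6 N, which I eased with small shifts.

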